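# Clear the reamer, gauge the elbow's bore and show the rod

## Task

Lay the steel hand reamer, left on the deck in front of the inclined guide tube, flat in the open drawer of the grey cabinet and let it go. Then take the gauge rod from its rest, slide it down the guide tube until its collar stops on the mouth, draw it fully out again, and finish while still holding it: rod level and steady, pointing at the round magnifier, with its tip about 45 mm in front of the middle of the glass and the rod touching nothing but the gripper. Do not drop either tool, and leave the other loose things where they are.

Things in the scene. Friction and masses are not known exactly. Their poses are not given: they have to be found in the camera images.
- fixture: Fixed gauging fixture. Origin on the table under the guide tube's mouth; z up, x away from the robot along the bore's heading. On the robot's side a flat aluminium deck, 170 mm wide, x -96 to -16, top 40 mm above the table. Behind the mouth a clamped white PVC elbow and a clamp bar, up to 110 mm above the table.
- guide: Steel guide tube leading into the clamped elbow. Origin: centre of the mouth's face, 72 mm above the table. x runs along the bore INTO the tube, away from the robot and 0.26 rad downward; y is level. Bore 16 mm, flared to 28 mm at the mouth over the first 14 mm; mouth 38 mm outside. Free depth over 80 mm. The gauge's collar stops on the mouth's face.
- reamer: Steel hand reamer, 140 mm long, 0.14 kg, lying on the deck across the front of the tube mouth, about 50 mm from it. Origin: middle of its dark rectangular handle, on the axis, 11 mm above what it lies on; x points to the fluted end. Handle x -40 to 40, 20 mm wide, 22 mm high; flutes 14 mm in diameter, x 50 to 100, held clear of the surface by the handle.
- reamer_tip (a point): Fluted end of the reamer, on its axis, 100 mm from its origin.
- reamer_butt (a point): Handle end of the reamer, on its axis, 40 mm from its origin.
- drawer_floor (a point): Point on the open drawer's floor, about 22 mm above the table, midway between its sides, 62 mm behind the inside of its front. x into the cabinet (from the robot), y along its width, z up. Inside y -99 to 99; side walls rise 41 mm, the front 51 mm above the floor. Uncovered from x -62 to at least 50; beyond, the 85 mm high cabinet covers it.
- cab_drawer0 (a joint): How far the drawer is open, m (0 shut, grows as it slides out to the robot, 0.166 at most); it starts 0.13 to 0.16 open, slides with about 1 N and need not be moved.
- gauge: Gauge rod, 160 mm long, 0.2 kg (varies), level in its rest. Origin on the axis at the best place to grip, 55 mm above the table; x points along the axis to the tip. Square aluminium handle 20 x 20 mm, x -45 to 35; brass collar 36 mm in diameter, x 35 to 45; steel rod 12 mm in diameter, x 45 to 115 (tip). The handle's sides are free from x -34 to 35.
- gauge_collar (a point): Centre of the collar's front face, on the axis, 45 mm from the gauge's origin.
- gauge_tip (a point): Tip of the gauge rod, on the axis, 115 mm from the gauge's origin.
- rest: Fixed rest of the gauge: base plate 160 x 70 x 8 mm with two notched black blocks, under the handle's rear (x -44 to -34, lips up to 53 mm over the table) and under the rod (x 77 to 89, lips up to 57 mm). Origin on the table under the gauge's origin; x along the gauge, which lifts straight up out of it.
- reader: Fixed round magnifier on a post with a round foot (84 mm). The glass, 58 mm across in a black ring of 68 mm, stands upright with its middle 170 mm above the table. Origin on the table under the glass; x points away from the robot, square to the glass.
- read_point (a point): Where the tip is to be shown: 45 mm in front of the middle of the glass (on the robot's side), 170 mm above the table.
- light_guide: Bystander: clear acrylic light guide 126 mm long, 16 mm wide, lying on the table. Origin at its underside.
- cutters: Bystander: flush cutters with red handles, about 150 mm long, 14 mm high, lying on the table. Origin at the underside, near the pivot.
- elbow: Bystander: loose white PVC elbow, 58 mm high, standing on one end. Origin at its underside.
- cup: Bystander: grey cup, 72 mm across, 70 mm high. Origin at its underside.
- runner: Bystander: black moulded runner, 108 x 68 x 8 mm, flat on the table. Origin at its underside.
There are look-alikes about, which are no part of the job. Leave any blue look-alike of the gauge alone.

How it is judged:
On the way, in this order (a step that is already met when the one before it is completed fails the run):
1. the reamer lies in the drawer, let go (x of reamer_tip in the frame of drawer_floor between -0.066 and 0.135 m and y of reamer_tip in the frame of drawer_floor between -0.104 and 0.104 m and z of reamer_tip in the frame of drawer_floor between -0.005 and 0.032 m and x of reamer_butt in the frame of drawer_floor between -0.066 and 0.135 m and y of reamer_butt in the frame of drawer_floor between -0.104 and 0.104 m and z of reamer_butt in the frame of drawer_floor between -0.005 and 0.032 m and linear speed of reamer below 0.03 m/s and contact force between the fingers and reamer below 0.1 N), for 0.2 s.
2. the held gauge rod is in the guide tube with its collar on the mouth (x of gauge_collar in the frame of guide above -0.003 m and y of gauge_collar in the frame of guide between -0.008 and 0.008 m and z of gauge_collar in the frame of guide between -0.008 and 0.008 m and angle between the x axis of gauge and the x axis of guide, either way round below 0.09 rad and contact force between the fingers and gauge above 2 N), for 0.1 s.
3. the rod is drawn fully out of the tube, still held (x of gauge_tip in the frame of guide below -0.015 m and contact force between the fingers and gauge above 2 N), for 0.1 s.
At the end, for the whole second after the job is handed in: Reamer flat in the drawer (both ends inside, under 32 mm above its floor), let go, still. Gauge held and still, touching only the gripper; rod level within 0.12 rad, within 0.25 rad of the magnifier's axis, handle to the robot, tip within 25 mm of the point 45 mm before the glass centre (all of step 1 and contact force between the fingers and gauge above 2 N and distance between gauge_tip and read_point below 0.025 m and angle between gauge's own x axis and vertical between 1.4508 and 1.6908 rad and angle between the x axis of gauge and the x axis of reader, either way round below 0.25 rad and x of gauge in the frame of reader below -0.1 m and height (world z) of gauge above 0.13 m and linear speed of gauge below 0.03 m/s and angular speed of gauge below 0.15 rad/s and contact force between gauge and reader below 0.2 N and contact force between gauge and rest below 0.2 N and contact force between gauge and fixture below 0.2 N); the arm keeps its last pose, push and grip.
It fails at once if a bystander is pushed more than 30 mm away (distance of any of light_guide, cutters, elbow, cup, runner from where it was at the start of the episode above 0.03 m).
It fails at once if the reamer is dropped from a height or thrown (contact force between the fingers and reamer below 0.1 N and linear speed of reamer above 1 m/s).
It fails at once if the gauge is dropped from a height or thrown (contact force between the fingers and gauge below 0.1 N and linear speed of gauge above 1 m/s).
It also fails if it takes over 64 s, if anything falls off the work surface, if the arm or the gripper's body presses on something with over 40 N, if the wrist force passes 120 N, or if a joint passes its speed limit or range.

## Robot

A 6-joint arm with a two-finger parallel gripper is mounted at the origin on the work surface. World frame = base frame: x ahead of the robot, y to its left, z up, the work surface at z = 0. Lengths are in m, angles in rad, forces in N, time in s.
With the tool pointing down it reaches from about 0.325 to 1 m from the base axis. Payload 5.1 kg.
Tool frame: the origin (TCP) lies between the finger pads; the fingertips stand 17 mm ahead of it and the grasp point (between the pads) lies 2 mm behind it; z points along the fingers, y is the line along which they close (so a half turn about z gives the same grasp; the last joint's range is limited). The gripper opens to 85 mm and grips with 20 to 120 N. Pads are 22 mm wide; open, the fingers measure 114 mm over their backs; the gripper's body (76 mm by 85 mm) begins 54 mm behind the grasp point. The pads swing forward as they close: fully open they stand 13 mm farther back than shut.
Start: joints at [1.133, 0.124, 1.65, -0, 1.367, -0.083], TCP at [0.226, 0.609, 0.248] pointing down, gripper open.
Joint ranges: [-2.61, 2.61], [-1.02, 2.33], [0.03, 2.71], [-1.35, 4.49], [0.32, 2.68], [-2.91, 2.91]. Speed limits (rad/s): [2.57, 2.57, 3.14, 3.14, 3.14, 3.14].

## Interface

Orientations are given as a unit quaternion [x, y, z, w].
In Python, from rig import status, vision, robot gives the robot as it stands.
- The arm moves only by the shell command python3 -m handwheel 'ROWS' [FORCE]. ROWS is a JSON object whose one key "steps" holds a list of rows, each an object with "rot": the turn, a rotation vector about the world's x, y, z in rad, a list of three; "xyz": the shift along the world's x, y, z in m, a list of three; "claw": the finger opening in m, from 0 to 0.0854. A call has 1 to 8 rows; each row shifts and turns the commanded pose from where the row before left it; what a row does not reach is not made up. A row lasts 1/12 s, in which the tool goes at most 41.7 mm and 7.16 degrees, less where a joint would pass 70% of its speed; a pose out of reach is approached as far as the arm can. A call with a gripper value outside its range is refused whole. The fingers move at their own pace and stop on an object; FORCE is the grip in N (left out, the last holds). Time passes only in rows, so rows that do not move let the fingers close. It gives the time, the measured TCP pose, the force, the opening and the grip force at its end, in the units of the state.
- status.read_state(): the state, without advancing time (a new reading comes with each control period).
- vision.read_camera(name): name is "scene" or "top"; returns a dict with "frame" (384x512x3 uint8, blue, green, red), "fx", "fy", "cx", "cy" (pixels), "world_to_cam" (4x4, takes a point from world to camera coordinates). Camera axes: x right, y down, z forward; pixel columns grow to the right and rows downward; lengths in m; the calibration is good to about 2 mm. A picture is of the moment at which its call begins. There is no depth.
- robot.sign_off(): hands the job in; it is judged then, once.
The state is a dict: "clock": time; "joints": joint angles; "joint_vel": joint speeds; "joint_efforts": joint torques, N m; "tool_pos": TCP position; "tcp_rot": TCP orientation; "wrist_force": force on the tool from outside, world axes, zero at the start; "ft_torque": the same for the moment, N m; "opening": opening from 0.0 (shut) to 1.0 (fully open); "grasp_force": force on a finger pad.
Only numpy, scipy, OpenCV 4.12 (cv2) and the standard library are available. Lean on these libraries where they do the work, as an engineer would, in place of code of your own. Each camera call takes 0.05 s, during which the arm holds its last target. There are 200 camera calls.

## Working session

There is one attempt and no reset: what is moved stays moved. The work goes in short steps, Python scripts to look and compute and a shell command to move; the robot and the scene stay as the last step left them, time stands still between calls to the robot, and variables do not carry over. Pictures are saved under pics/ and viewed, at most 10 in all, crops included, and the job is handed in when it is done.

```bash
mkdir -p pics; ls; python3 - <<'E'
from rig import status, vision
import cv2,numpy as np
for n in("scene","top"):
    c=vision.read_camera(n); cv2.imwrite(f"pics/{n}0.png",c["frame"]); np.save(f"pics/{n}.npy",{k:v for k,v in c.items()},allow_pickle=True)
    cv2.imwrite(f"pics/{n}0b.png",cv2.resize(c["frame"],(800,600),interpolation=cv2.INTER_CUBIC))
    print(n,c["fx"],c["fy"],c["cx"],c["cy"],np.round(np.array(c["world_to_cam"]),3).tolist())
print(status.read_state())
E
```

```text
pics
scene 407.1506881646175 407.1506881646175 259.0322555832304 190.2926722612137 [[-0.322, 0.947, 0.013, 0.196], [0.5, 0.181, -0.847, -0.11], [-0.804, -0.267, -0.531, 1.789], [0.0, 0.0, 0.0, 1.0]]
top 407.5026038420219 407.5026038420219 259.5312893505692 190.22731061089164 [[0.026, -1.0, 0.013, -0.066], [-0.996, -0.027, -0.082, 0.488], [0.082, -0.011, -0.997, 1.186], [0.0, 0.0, 0.0, 1.0]]
{'clock': 0.1, 'joints': array([ 1.13340932e+00,  1.24444606e-01,  1.65152124e+00,  4.35395613e-05,
        1.36750175e+00, -8.25756152e-02]), 'joint_vel': array([ 0.00057521, -0.00105476, -0.00290702,  0.00021507, -0.00070486,
        0.00103711]), 'joint_efforts': array([ 1.16155596e-03, -4.24927747e+01, -3.66656721e+01, -3.86832471e-05,
        3.84612009e-03, -8.00025987e-06]), 'tool_pos': array([0.22560324, 0.60904678, 0.24718243]), 'tcp_rot': array([ 1.76480851e-01,  9.84303627e-01, -9.00489102e-04, -2.61590102e-04]), 'wrist_force': array([-0.59607673, -0.18054169,  0.15181015]), 'ft_torque': array([ 0.02152081, -0.01849127, -0.01770118]), 'grasp_force': 0.0, 'opening': 1.0023198557001565}
```

View pics/scene0b.png

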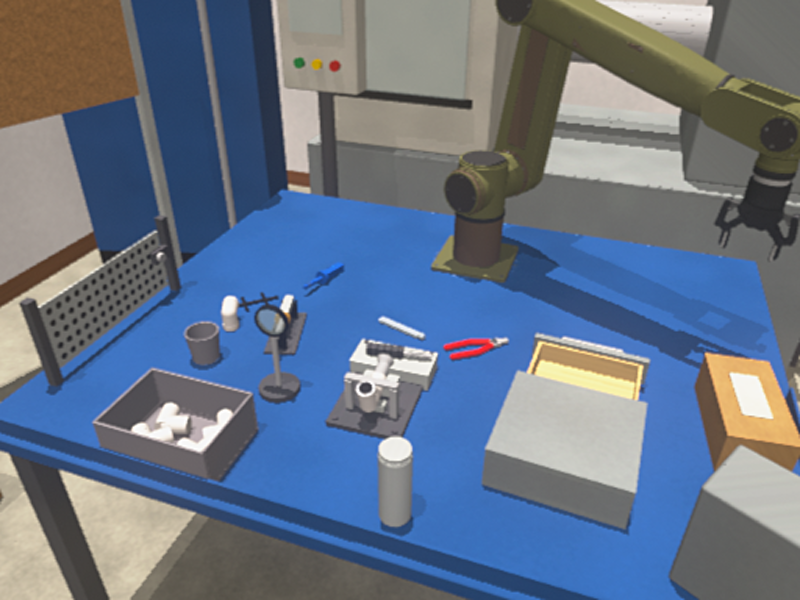

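View pics/top0b.png

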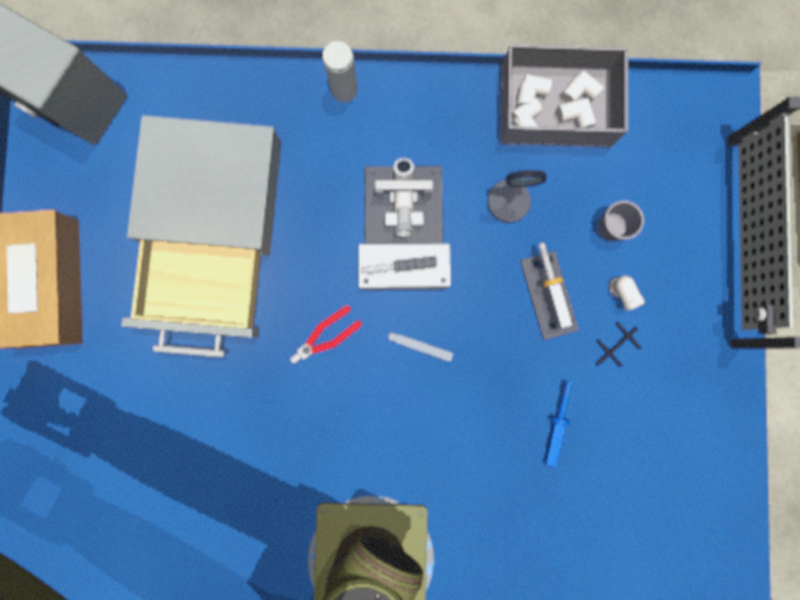

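The scene view shows the fixture with the reamer at about (400,350), the drawer at (590,370), and the magnifier at (272,320). In the top view, two things could be the gauge:
- **Silver rod with brass collar**, on a dark rest at (553,287). It fits: aluminium handle, orange collar and rest.
- **Blue one** at (560,422). This is the look-alike, so I'll leave it alone.

The reamer is at (400,266) with its flutes to the left. I'll confirm both in an enlarged crop.

```bash
python3 - <<'E'
import cv2
im=cv2.imread("pics/top0.png")
cv2.imwrite("pics/c1.png",cv2.resize(im[95:225,225:385],None,fx=5,fy=4.6,interpolation=cv2.INTER_CUBIC)) if 0 else cv2.imwrite("pics/c1.png",cv2.resize(im[98:218,222:382],None,fx=5,fy=5,interpolation=cv2.INTER_CUBIC))
cv2.imwrite("pics/c2.png",cv2.resize(im[130:240,70:200],None,fx=5,fy=5,interpolation=cv2.INTER_CUBIC))
im=cv2.imread("pics/scene0.png")
cv2.imwrite("pics/c3.png",cv2.resize(im[160:280,130:290],None,fx=5,fy=5,interpolation=cv2.INTER_CUBIC))
E
```

```text
(no output)
```

View pics/c1.png

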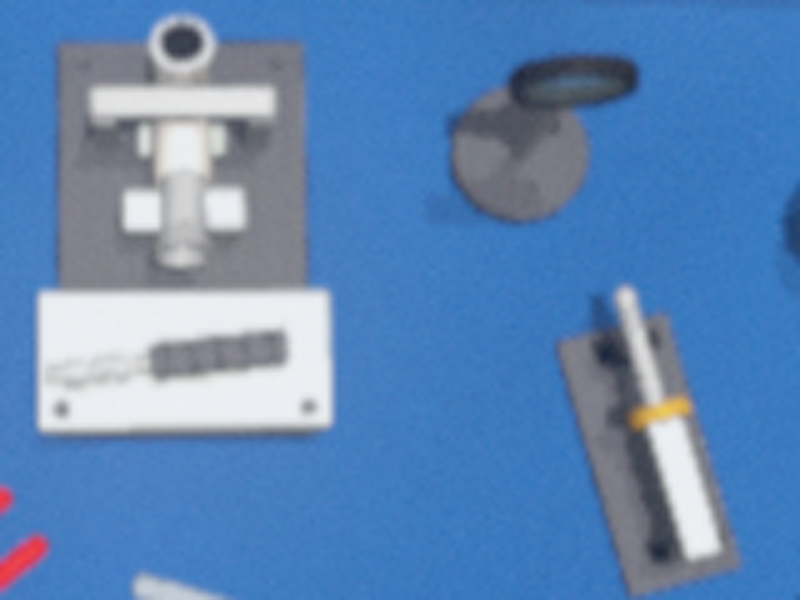

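View pics/c2.png

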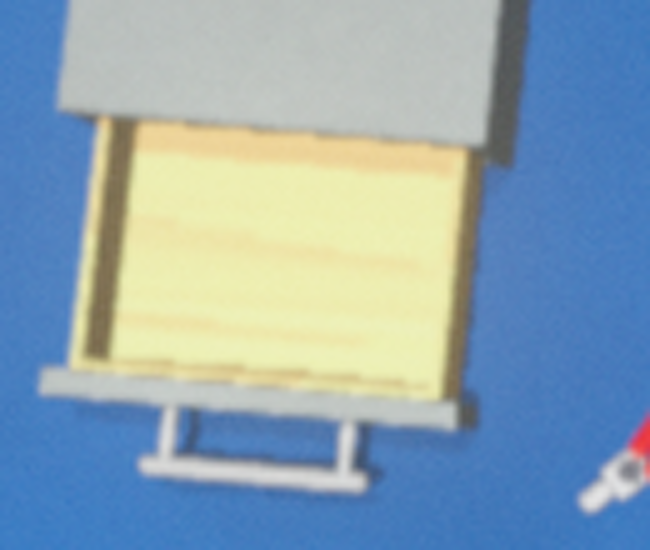

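View pics/c3.png

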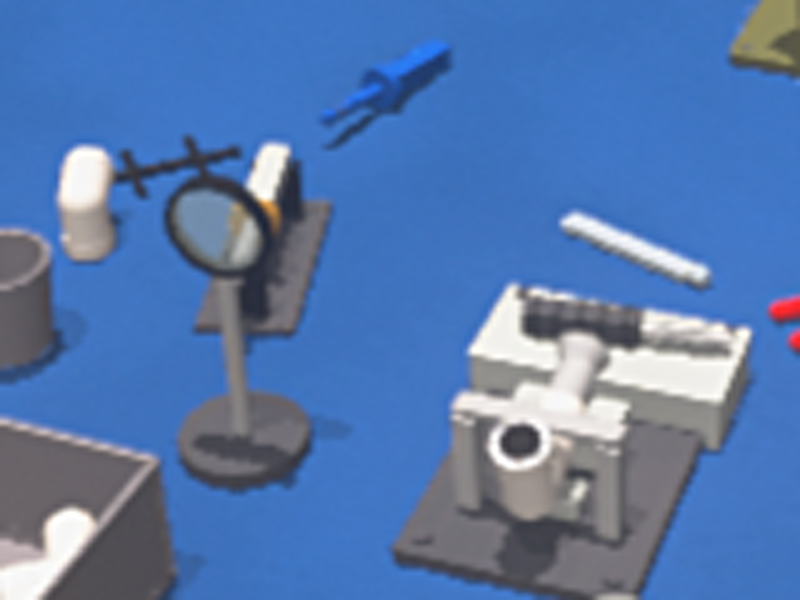

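The crop confirms it: the real gauge has a silver handle from (704,555), a brass collar at (660,412) and its tip at (626,290). The reamer handle runs (152,357)–(287,345) with its tip at about (45,376), and the deck corners are (38,291), (330,289), (331,432) and (38,432). In the drawer crop, the inner front edge runs about (85,362)–(442,393), and the floor is clear.

```bash
cat > h.py <<'E'
import numpy as np
C={n:np.load(f"pics/{n}.npy",allow_pickle=True).item() for n in("scene","top")}
def ray(n,u,v):
    c=C[n];M=np.array(c["world_to_cam"]);R=M[:3,:3];o=-R.T@M[:3,3]
    return o,R.T@np.array([(u-c["cx"])/c["fx"],(v-c["cy"])/c["fy"],1])
def at(n,u,v,z):
    o,d=ray(n,u,v);return o+d*(z-o[2])/d[2]
def crop(px,py,x0,y0,s=5): return (px+.5)/s-.5+x0,(py+.5)/s-.5+y0
def c1(px,py,z): return np.round(at("top",*crop(px,py,222,98),z),4)
def c2(px,py,z): return np.round(at("top",*crop(px,py,70,130),z),4)
def c3(px,py,z): return np.round(at("scene",*crop(px,py,130,160),z),4)
def tri(a,b):
    (o,d),(p,e)=a,b
    s=np.linalg.lstsq(np.c_[d,-e],p-o,rcond=None)[0]
    return np.round((o+d*s[0]+p+e*s[1])/2,4), np.linalg.norm(o+d*s[0]-p-e*s[1])
E
python3 - <<'E'
from h import *
np.set_printoptions(suppress=True)
print("deck",[c1(*p,.04) for p in((38,291),(330,289),(331,432),(38,432))])
print("tube rear elbow end",c1(182,42,.05),"mouth top",c1(182,262,.08))
print("base bk",c1(58,43,.008),c1(304,43,.008))
print("reamer",c1(152,357,.062),c1(287,345,.062),"tip",c1(45,376,.051))
print("gauge tip",c1(626,290,.055),"collar",c1(660,412,.062),"collar fr",c1(656,403,.07),"rear",c1(704,555,.065))
print("rest",[c1(*p,.008) for p in((556,343),(664,314),(740,565),(634,594))])
print("mag top view",c1(574,80,.17),c1(512,88,.17),c1(636,72,.17),"foot",c1(519,152,.008))
print("mag tri",tri(ray("top",*crop(574,80,222,98)),ray("scene",*crop(218,226,130,160))),"foot sc",c3(245,435,.012))
print("drawer front in",c2(80,362,.073),c2(445,395,.073),"front out",c2(40,393,.073),c2(460,428,.073))
print("lwall",c2(105,117,.063),c2(78,360,.063),"rwall",c2(474,152,.063),c2(452,395,.063))
print("floor",c2(135,122,.022),c2(108,358,.022)); print("cab front top",c2(60,105,.085),c2(490,147,.085))
print("sc reamer",c3(525,310,.055),c3(640,325,.055),c3(735,335,.051),"gauge rear",c3(275,145,.065))
print("bystanders lg", c1(140,580,.008))
E
```

```text
deck [array([0.5865, 0.0389, 0.04  ]), array([ 0.5926, -0.1323,  0.04  ]), array([ 0.5083, -0.1346,  0.04  ]), array([0.5036, 0.0362, 0.04  ])]
tube rear elbow end [ 0.735  -0.0415  0.05  ] mouth top [ 0.5988 -0.0448  0.08  ]
base bk [0.7445 0.0338 0.008 ] [ 0.7489 -0.1158  0.008 ]
reamer [ 0.5465 -0.0292  0.062 ] [ 0.5556 -0.1065  0.062 ] tip [0.5352 0.0325 0.051 ]
gauge tip [ 0.5943 -0.3031  0.055 ] collar [ 0.5228 -0.3217  0.062 ] collar fr [ 0.527  -0.3174  0.07  ] rear [ 0.4413 -0.3467  0.065 ]
rest [array([ 0.5691, -0.2717,  0.008 ]), array([ 0.5886, -0.3368,  0.008 ]), array([ 0.4384, -0.3834,  0.008 ]), array([ 0.4194, -0.32  ,  0.008 ])]
mag top view [ 0.6854 -0.2487  0.17  ] [ 0.6801 -0.216   0.17  ] [ 0.6907 -0.2815  0.17  ] foot [ 0.6854 -0.2478  0.008 ]
mag tri (array([ 0.6849, -0.2477,  0.1701]), np.float64(0.00211524439852015)) foot sc [ 0.6875 -0.2434  0.012 ]
drawer front in [0.4386 0.4351 0.073 ] [0.4255 0.23   0.073 ] front out [0.4206 0.4564 0.073 ] [0.4072 0.2207 0.073 ]
lwall [0.5795 0.4336 0.063 ] [0.4401 0.4405 0.063 ] rwall [0.5653 0.2223 0.063 ] [0.4259 0.2284 0.063 ]
floor [0.5837 0.4325 0.022 ] [0.4435 0.44   0.022 ]
cab front top [0.582  0.4502 0.085 ] [0.565  0.2085 0.085 ]
sc reamer [ 0.5572 -0.103   0.055 ] [ 0.5471 -0.0265  0.055 ] [0.5313 0.0335 0.051 ] gauge rear [ 0.4434 -0.3447  0.065 ]
bystanders lg [ 0.4199 -0.0253  0.008 ]
```

```bash
python3 -m handwheel '{"steps":[{"xyz":[0.016,-0.033,-0.004],"rot":[0,0,-0.054],"claw":0.05},{"xyz":[0.016,-0.033,-0.004],"rot":[0,0,-0.054],"claw":0.05},{"xyz":[0.016,-0.033,-0.004],"rot":[0,0,-0.054],"claw":0.05},{"xyz":[0.016,-0.033,-0.004],"rot":[0,0,-0.054],"claw":0.05},{"xyz":[0.016,-0.033,-0.004],"rot":[0,0,-0.054],"claw":0.05},{"xyz":[0.016,-0.033,-0.004],"rot":[0,0,-0.054],"claw":0.05},{"xyz":[0.016,-0.033,-0.004],"rot":[0,0,-0.054],"claw":0.05},{"xyz":[0.016,-0.033,-0.004],"rot":[0,0,-0.054],"claw":0.05}]}'
python3 -m handwheel '{"steps":[{"xyz":[0.016,-0.034,-0.004],"rot":[0,0,-0.054],"claw":0.05},{"xyz":[0.016,-0.034,-0.004],"rot":[0,0,-0.054],"claw":0.05},{"xyz":[0.016,-0.034,-0.004],"rot":[0,0,-0.054],"claw":0.05},{"xyz":[0.016,-0.034,-0.004],"rot":[0,0,-0.054],"claw":0.05},{"xyz":[0.016,-0.034,-0.004],"rot":[0,0,-0.054],"claw":0.05},{"xyz":[0.016,-0.034,-0.004],"rot":[0,0,-0.054],"claw":0.05},{"xyz":[0.016,-0.034,-0.004],"rot":[0,0,-0.054],"claw":0.05},{"xyz":[0.016,-0.034,-0.004],"rot":[0,0,-0.054],"claw":0.05}]}'
python3 -m handwheel '{"steps":[{"xyz":[0.017,-0.033,-0.01],"rot":[0,0,-0.054],"claw":0.05},{"xyz":[0.017,-0.033,-0.01],"rot":[0,0,-0.054],"claw":0.05},{"xyz":[0.017,-0.033,-0.01],"rot":[0,0,-0.054],"claw":0.05},{"xyz":[0.017,-0.033,-0.01],"rot":[0,0,-0.054],"claw":0.05},{"xyz":[0,0,0],"rot":[0,0,0],"claw":0.05},{"xyz":[0,0,0],"rot":[0,0,0],"claw":0.05}]}'
cat >> h.py <<'E'
from scipy.spatial.transform import Rotation as Ro
def st():
    from rig import status
    s=status.read_state();R=Ro.from_quat(s["tcp_rot"]).as_matrix()
    print("t",round(s["clock"],2),"p",np.round(s["tool_pos"],4),"z",np.round(R[:,2],3),"ydir",round(np.arctan2(R[1,1],R[0,1]),4),"F",np.round(s["wrist_force"],1),"op",round(s["opening"],3),"g",round(float(s["grasp_force"]),1),"j",np.round(s["joints"],2))
E
python3 -c "from h import *;st()"
```

```text
clock: 0.77
tool_pos: [0.3539, 0.3437, 0.2157]
tcp_rot: [0.384, 0.923, -0.0, -0.0]
wrist_force: [0.9, 0.1, 0.2]
opening: 0.583
grasp_force: 0.0
clock: 1.43
tool_pos: [0.482, 0.0716, 0.1839]
tcp_rot: [0.574, 0.819, 0.0, -0.0]
wrist_force: [0.1, 0.8, -0.3]
opening: 0.585
grasp_force: 0.0
clock: 1.93
tool_pos: [0.5494, -0.0599, 0.1428]
tcp_rot: [0.659, 0.753, -0.001, -0.001]
wrist_force: [0.3, 0.8, 0.5]
opening: 0.584
grasp_force: 0.0
t 1.93 p [ 0.5494 -0.0599  0.1428] z [-0.003  0.001 -1.   ] ydir 0.1331 F [0.3 0.8 0.5] op 0.584 g 0.0 j [-0.21  0.    1.96  0.    1.18 -0.34]
```

```bash
python3 -m handwheel '{"steps":[{"xyz":[0.001,0,-0.023],"rot":[0,0,0],"claw":0.05},{"xyz":[0,0,-0.023],"rot":[0,0,0],"claw":0.05},{"xyz":[0,0,-0.02],"rot":[0,0,0],"claw":0.05},{"xyz":[0,0,-0.01],"rot":[0,0,0],"claw":0.05},{"xyz":[0,0,-0.006],"rot":[0,0,0],"claw":0.05},{"xyz":[0,0,0],"rot":[0,0,0],"claw":0.05}]}' 50
python3 -m handwheel '{"steps":[{"xyz":[0,0,0],"rot":[0,0,0],"claw":0.01},{"xyz":[0,0,0],"rot":[0,0,0],"claw":0.01},{"xyz":[0,0,0],"rot":[0,0,0],"claw":0.01},{"xyz":[0,0,0],"rot":[0,0,0],"claw":0.01},{"xyz":[0,0,0],"rot":[0,0,0],"claw":0.01},{"xyz":[0,0,0],"rot":[0,0,0],"claw":0.01}]}'
python3 -c "from h import *;st()"
```

```text
clock: 2.43
tool_pos: [0.5499, -0.0576, 0.0614]
tcp_rot: [0.657, 0.754, -0.0, -0.001]
wrist_force: [0.4, -0.7, -1.1]
opening: 0.586
grasp_force: 0.0
clock: 2.93
tool_pos: [0.5521, -0.0587, 0.0642]
tcp_rot: [0.657, 0.753, 0.001, 0.001]
wrist_force: [-1.2, 1.5, 5.6]
opening: 0.221
grasp_force: 51.6
t 2.93 p [ 0.5521 -0.0587  0.0642] z [ 0.003 -0.    -1.   ] ydir 0.1359 F [-1.2  1.5  5.6] op 0.221 g 51.6 j [-0.2   0.1   2.    0.    1.03 -0.34]
```

```bash
python3 -m handwheel '{"steps":[{"xyz":[0,0,0.01],"rot":[0,0,0],"claw":0.01},{"xyz":[0,0,0.02],"rot":[0,0,0],"claw":0.01},{"xyz":[0,0,0.03],"rot":[0,0,0],"claw":0.01},{"xyz":[0,0,0.03],"rot":[0,0,0],"claw":0.01},{"xyz":[-0.006,0.02,0.02],"rot":[0,0,-0.02],"claw":0.01},{"xyz":[-0.006,0.036,0],"rot":[0,0,-0.02],"claw":0.01},{"xyz":[-0.006,0.036,0],"rot":[0,0,-0.02],"claw":0.01},{"xyz":[-0.006,0.036,0],"rot":[0,0,-0.02],"claw":0.01}]}'
python3 -m handwheel '{"steps":[{"xyz":[-0.006,0.036,0],"rot":[0,0,-0.02],"claw":0.01},{"xyz":[-0.006,0.036,0],"rot":[0,0,-0.02],"claw":0.01},{"xyz":[-0.006,0.036,0],"rot":[0,0,-0.02],"claw":0.01},{"xyz":[-0.006,0.036,0],"rot":[0,0,-0.02],"claw":0.01},{"xyz":[-0.006,0.036,0],"rot":[0,0,-0.02],"claw":0.01},{"xyz":[-0.006,0.036,0],"rot":[0,0,-0.02],"claw":0.01},{"xyz":[0,0.02,0],"rot":[0,0,0],"claw":0.01},{"xyz":[0,0,0],"rot":[0,0,0],"claw":0.01}]}'
python3 - <<'E'
from h import *;st()
from rig import vision
import cv2
a=vision.read_camera("scene")["frame"];b=vision.read_camera("top")["frame"]
cv2.imwrite("pics/p1.png",np.hstack([cv2.resize(a[130:280,300:450],(400,400)),cv2.resize(b[100:250,70:220],(400,400))]))
E
```

```text
clock: 3.6
tool_pos: [0.5265, 0.0704, 0.1733]
tcp_rot: [0.688, 0.726, 0.0, 0.0]
wrist_force: [1.2, -0.0, -0.6]
opening: 0.22
grasp_force: 50.8
clock: 4.27
tool_pos: [0.4899, 0.3088, 0.1725]
tcp_rot: [0.728, 0.686, 0.0, -0.0]
wrist_force: [-0.3, 0.1, -0.8]
opening: 0.221
grasp_force: 50.7
t 4.27 p [0.4899 0.3088 0.1725] z [-0.     0.001 -1.   ] ydir -0.0597 F [-0.3  0.1 -0.8] op 0.221 g 50.7 j [0.47 0.03 1.88 0.   1.23 0.53]
```

View pics/p1.png

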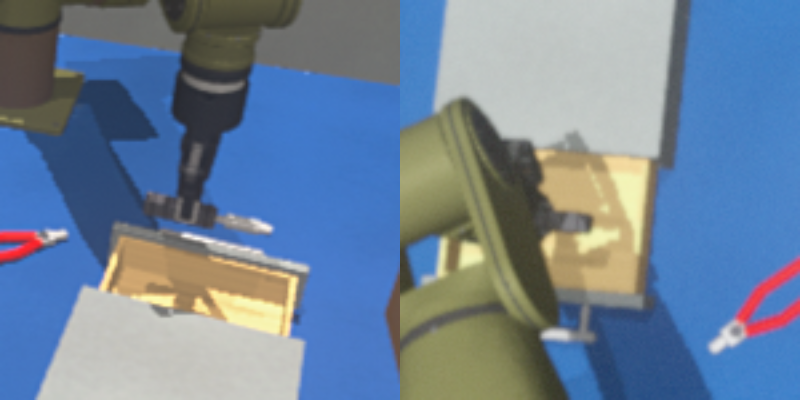

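The reamer is held level over the drawer, with its shadow falling inside. Lowering now.

```bash
python3 -m handwheel '{"steps":[{"xyz":[0,0,-0.03],"rot":[0,0,0],"claw":0.01},{"xyz":[0,0,-0.03],"rot":[0,0,0],"claw":0.01},{"xyz":[0,0,-0.03],"rot":[0,0,0],"claw":0.01},{"xyz":[0,0,-0.018],"rot":[0,0,0],"claw":0.01},{"xyz":[0,0,-0.008],"rot":[0,0,0],"claw":0.01},{"xyz":[0,0,-0.004],"rot":[0,0,0],"claw":0.01},{"xyz":[0,0,-0.003],"rot":[0,0,0],"claw":0.01},{"xyz":[0,0,0],"rot":[0,0,0],"claw":0.01}]}'
python3 -m handwheel '{"steps":[{"xyz":[0,0,-0.002],"rot":[0,0,0],"claw":0.01},{"xyz":[0,0,0],"rot":[0,0,0],"claw":0.01}]}'
```

```text
clock: 5.03
tool_pos: [0.4917, 0.3053, 0.0503]
tcp_rot: [0.73, 0.684, 0.001, 0.0]
wrist_force: [-0.8, -0.4, -1.1]
opening: 0.215
grasp_force: 50.7
clock: 5.2
tool_pos: [0.4917, 0.3058, 0.0486]
tcp_rot: [0.729, 0.684, 0.001, 0.0]
wrist_force: [0.3, 0.1, -1.0]
opening: 0.218
grasp_force: 50.7
```

```bash
python3 -m handwheel '{"steps":[{"xyz":[0,0,-0.002],"rot":[0,0,0],"claw":0.01},{"xyz":[0,0,0],"rot":[0,0,0],"claw":0.01}]}'
python3 -m handwheel '{"steps":[{"xyz":[0,0,-0.002],"rot":[0,0,0],"claw":0.01},{"xyz":[0,0,0],"rot":[0,0,0],"claw":0.01}]}'
```

```text
clock: 5.37
tool_pos: [0.4915, 0.3059, 0.0462]
tcp_rot: [0.729, 0.684, 0.001, 0.0]
wrist_force: [0.6, 0.9, -0.3]
opening: 0.219
grasp_force: 50.9
clock: 5.53
tool_pos: [0.4929, 0.3058, 0.0461]
tcp_rot: [0.729, 0.684, 0.002, 0.001]
wrist_force: [-1.3, -3.5, 8.4]
opening: 0.22
grasp_force: 52.0
```

Contact with the floor: release and lift.

```bash
python3 -m handwheel '{"steps":[{"xyz":[0,0,0.002],"rot":[0,0,0],"claw":0.03},{"xyz":[0,0,0],"rot":[0,0,0],"claw":0.045},{"xyz":[0,0,0],"rot":[0,0,0],"claw":0.045},{"xyz":[0,0,0],"rot":[0,0,0],"claw":0.045},{"xyz":[0,0,0.015],"rot":[0,0,0],"claw":0.045},{"xyz":[0,0,0.03],"rot":[0,0,0],"claw":0.045},{"xyz":[0,0,0.035],"rot":[0,0,0],"claw":0.045},{"xyz":[0,0,0.04],"rot":[0,0,0],"claw":0.045}]}'
python3 -m handwheel '{"steps":[{"xyz":[0,-0.03,0.01],"rot":[0,0,-0.06],"claw":0.05},{"xyz":[0,-0.04,0],"rot":[0,0,-0.07],"claw":0.05},{"xyz":[0,-0.04,0],"rot":[0,0,-0.07],"claw":0.05},{"xyz":[0,-0.04,0],"rot":[0,0,-0.07],"claw":0.05},{"xyz":[0,-0.04,0],"rot":[0,0,-0.07],"claw":0.05},{"xyz":[0,-0.04,0],"rot":[0,0,-0.08],"claw":0.05},{"xyz":[0,-0.04,0],"rot":[0,0,-0.08],"claw":0.05},{"xyz":[0,-0.04,0],"rot":[0,0,-0.08],"claw":0.05}]}'
python3 - <<'E'
from h import *;st()
from rig import vision
import cv2
b=vision.read_camera("top")["frame"]
cv2.imwrite("pics/p2.png",np.hstack([cv2.resize(b[130:240,70:200],(472,400)),cv2.resize(b[130:220,305:395],(320,400))]))
E
```

```text
clock: 6.2
tool_pos: [0.4892, 0.3048, 0.1641]
tcp_rot: [0.729, 0.684, -0.002, -0.001]
wrist_force: [1.6, 0.5, 0.2]
opening: 0.527
grasp_force: 0.0
clock: 6.87
tool_pos: [0.4902, -0.0062, 0.1751]
tcp_rot: [0.895, 0.445, 0.0, -0.0]
wrist_force: [1.2, 0.1, 0.2]
opening: 0.587
grasp_force: 0.0
t 6.87 p [ 0.4902 -0.0062  0.1751] z [ 0.  0. -1.] ydir -0.6476 F [1.2 0.1 0.2] op 0.587 g 0.0 j [-0.12 -0.18  2.07  0.    1.25  0.53]
```

View pics/p2.png

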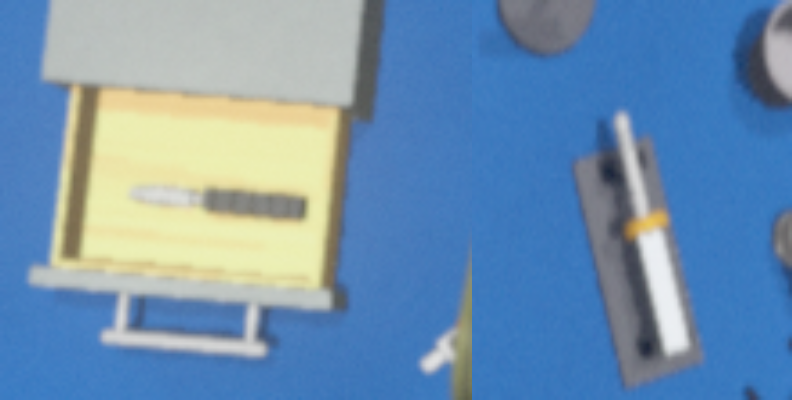

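The reamer lies flat and clear of the walls, with its handle at (255,204) and tip at (132,195) in the left panel. The gauge is untouched in its rest. Next, the gauge.

```bash
python3 -m handwheel '{"steps":[{"xyz":[0,-0.036,-0.005],"rot":[0,0,-0.07],"claw":0.05},{"xyz":[0,-0.036,-0.005],"rot":[0,0,-0.07],"claw":0.05},{"xyz":[0,-0.036,-0.005],"rot":[0,0,-0.07],"claw":0.05},{"xyz":[0,-0.036,-0.005],"rot":[0,0,-0.07],"claw":0.05},{"xyz":[0,-0.036,-0.005],"rot":[0,0,-0.07],"claw":0.05},{"xyz":[0,-0.036,-0.005],"rot":[0,0,-0.07],"claw":0.05},{"xyz":[0,-0.036,-0.005],"rot":[0,0,-0.07],"claw":0.05},{"xyz":[0,-0.036,-0.005],"rot":[0,0,-0.07],"claw":0.05}]}'
python3 -m handwheel '{"steps":[{"xyz":[-0.003,-0.036,-0.005],"rot":[0,0,-0.07],"claw":0.05},{"xyz":[0,0,0],"rot":[0,0,0],"claw":0.05},{"xyz":[0,0,0],"rot":[0,0,0],"claw":0.05}]}'
python3 - <<'E'
from h import *;st()
g=c1(626,290,.055);r=c1(704,555,.065);print(g,r)
E
```

```text
clock: 7.58
tool_pos: [0.4904, -0.294, 0.1346]
tcp_rot: [0.984, 0.181, -0.0, -0.0]
wrist_force: [0.7, -0.9, 0.3]
opening: 0.588
grasp_force: 0.0
clock: 7.83
tool_pos: [0.4871, -0.3297, 0.1293]
tcp_rot: [0.989, 0.147, -0.001, -0.001]
wrist_force: [0.8, 0.2, -0.4]
opening: 0.587
grasp_force: 0.0
t 7.83 p [ 0.4871 -0.3297  0.1293] z [-0.001  0.001 -1.   ] ydir -1.2765 F [ 0.8  0.2 -0.4] op 0.587 g 0.0 j [-0.69  0.09  1.89  0.    1.16  0.59]
[ 0.5943 -0.3031  0.055 ] [ 0.4413 -0.3467  0.065 ]
```

```bash
python3 -m handwheel '{"steps":[{"xyz":[-0.002,-0.005,-0.022],"rot":[0,0,0],"claw":0.05},{"xyz":[0,0,-0.022],"rot":[0,0,0],"claw":0.05},{"xyz":[0,0,-0.02],"rot":[0,0,0],"claw":0.05},{"xyz":[0,0,-0.011],"rot":[0,0,0],"claw":0.05},{"xyz":[0,0,0],"rot":[0,0,0],"claw":0.05},{"xyz":[0,0,0],"rot":[0,0,0],"claw":0.03},{"xyz":[0,0,0],"rot":[0,0,0],"claw":0.025},{"xyz":[0,0,0],"rot":[0,0,0],"claw":0.025}]}' 70
python3 -m handwheel '{"steps":[{"xyz":[0,0,0],"rot":[0,0,0],"claw":0.018},{"xyz":[0,0,0],"rot":[0,0,0],"claw":0.01},{"xyz":[0,0,0],"rot":[0,0,0],"claw":0.01},{"xyz":[0,0,0],"rot":[0,0,0],"claw":0.01}]}'
python3 -c "from h import *;st()"
```

```text
clock: 8.5
tool_pos: [0.4869, -0.334, 0.0571]
tcp_rot: [0.989, 0.148, 0.001, 0.001]
wrist_force: [-0.4, 0.3, -0.0]
opening: 0.291
grasp_force: 0.0
clock: 8.83
tool_pos: [0.4869, -0.3342, 0.0573]
tcp_rot: [0.989, 0.148, 0.001, 0.001]
wrist_force: [-0.1, 1.1, 6.3]
opening: 0.224
grasp_force: 68.5
t 8.83 p [ 0.4869 -0.3342  0.0573] z [ 0.002 -0.002 -1.   ] ydir -1.2741 F [-0.1  1.1  6.3] op 0.224 g 68.5 j [-0.69  0.19  1.93  0.    1.03  0.58]
```

```bash
python3 -m handwheel '{"steps":[{"xyz":[0,0,0.01],"rot":[0,0,0],"claw":0.01},{"xyz":[0,0,0.025],"rot":[0,0,0],"claw":0.01},{"xyz":[0,0,0.035],"rot":[0,0,0],"claw":0.01},{"xyz":[0,0,0.035],"rot":[0,0,0],"claw":0.01},{"xyz":[0,0.02,0.01],"rot":[0,0,-0.026],"claw":0.01},{"xyz":[-0.003,0.033,0],"rot":[0,0,-0.03],"claw":0.01},{"xyz":[-0.003,0.033,0],"rot":[0,0,-0.03],"claw":0.01},{"xyz":[-0.003,0.033,0],"rot":[0,0,-0.03],"claw":0.01}]}'
python3 -m handwheel '{"steps":[{"xyz":[-0.003,0.033,0],"rot":[0,0,-0.03],"claw":0.01},{"xyz":[-0.003,0.033,0],"rot":[0,0,-0.03],"claw":0.01},{"xyz":[-0.003,0.033,0],"rot":[0,0,-0.03],"claw":0.01},{"xyz":[-0.003,0.033,0],"rot":[0,0,-0.03],"claw":0.01},{"xyz":[-0.003,0.033,0],"rot":[0,0,-0.03],"claw":0.01},{"xyz":[0,0,0],"rot":[-0.002,0.065,0],"claw":0.01},{"xyz":[0,0,0],"rot":[-0.002,0.065,0],"claw":0.01},{"xyz":[0,0,0],"rot":[-0.002,0.065,0],"claw":0.01}]}'
python3 -m handwheel '{"steps":[{"xyz":[0,0,0],"rot":[-0.002,0.065,0],"claw":0.01},{"xyz":[0,0,0],"rot":[0,0,0],"claw":0.01}]}'
cat >> h.py <<'E'
def pose(path=None):
    from rig import status
    s=status.read_state();R=Ro.from_quat(s["tcp_rot"]).as_matrix()
    x=R[:,0]*np.sign(R[0,0]);p=s["tool_pos"]+.002*R[:,2]-.002*x
    print("gauge o",np.round(p,4),"tip",np.round(p+.115*x,4),"dir",np.round(x,4),"yaw",round(np.arctan2(x[1],x[0]),3),"pitch dn",round(np.arcsin(-x[2]),3))
E
python3 - <<'E'
from h import *;st();pose()
from rig import vision
import cv2
a=vision.read_camera("scene")["frame"];b=vision.read_camera("top")["frame"]
cv2.imwrite("pics/s3.png",a);cv2.imwrite("pics/t3.png",b)
cv2.imwrite("pics/p3.png",np.hstack([cv2.resize(a[150:290,200:300],(400,560),interpolation=2),cv2.resize(b[100:225,215:305],(400,560),interpolation=2)]))
E
```

```text
clock: 9.5
tool_pos: [0.4761, -0.2134, 0.1706]
tcp_rot: [0.996, 0.089, -0.0, -0.0]
wrist_force: [0.2, 0.6, -2.9]
opening: 0.221
grasp_force: 68.7
clock: 10.17
tool_pos: [0.4612, -0.0487, 0.1707]
tcp_rot: [0.995, 0.016, -0.099, 0.002]
wrist_force: [-0.0, 0.8, -2.0]
opening: 0.22
grasp_force: 69.1
clock: 10.33
tool_pos: [0.4624, -0.0494, 0.1698]
tcp_rot: [0.991, 0.016, -0.131, 0.002]
wrist_force: [0.4, 0.2, -2.8]
opening: 0.218
grasp_force: 69.1
t 10.33 p [ 0.4624 -0.0494  0.1698] z [-0.259 -0.008 -0.966] ydir -1.5394 F [ 0.4  0.2 -2.8] op 0.218 g 69.1 j [-0.19 -0.07  2.   -0.06  1.47  1.36]
gauge o [ 0.46   -0.0494  0.1684] tip [ 0.571  -0.0459  0.1385] dir [ 0.9653  0.0304 -0.2593] yaw 0.031 pitch dn 0.262
```

View pics/p3.png

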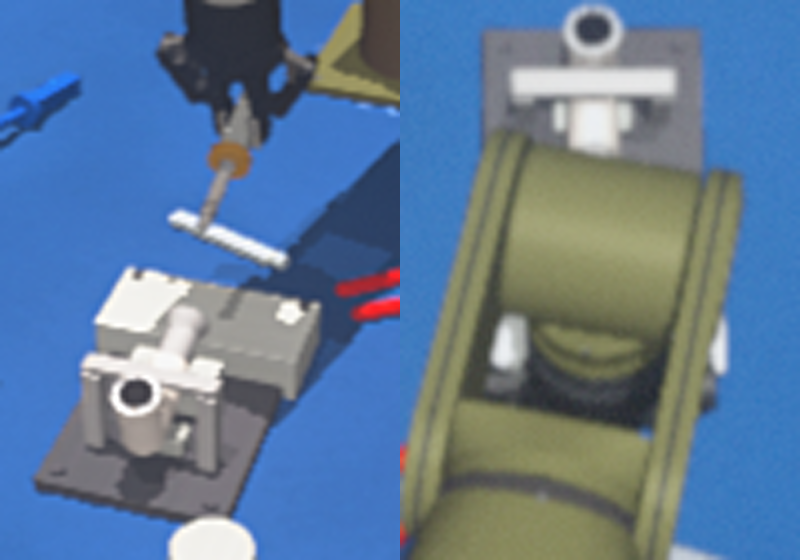

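The rod is held pitched down. In the scene panel its tip is at (205,230) and the collar at (230,157). I'll check these against the kinematic prediction.

```bash
python3 - <<'E'
from h import *
c=C["scene"];M=np.array(c["world_to_cam"])
def pr(p):
    q=M[:3,:3]@p+M[:3,3]; u=c["fx"]*q[0]/q[2]+c["cx"];v=c["fy"]*q[1]/q[2]+c["cy"]
    return np.round([(u-200+.5)*4-.5,(v-150+.5)*4-.5],1)
d=np.array([.9653,.0304,-.2593]);o=np.array([.46,-.0494,.1684])
a=np.array([.9659,.0299,-.2571]);m=np.array([.6037,-.0463,.072]);up=np.array([.257,.008,.966])
print("tip",pr(o+.115*d),"collar",pr(o+.04*d))
print("mouth top",pr(m+.019*up),"mouth L/R",pr(m+.019*np.array([-.03,1,0])),pr(m-.019*np.array([-.03,1,0])))
for dx in(.001,):print("px per mm xyz",[pr(m+np.eye(3)[i]*.001)-pr(m) for i in range(3)])
E
```

```text
tip [199.6 226.2] collar [227.4 158.2]
mouth top [182.7 303.2] mouth L/R [207.9 322.9] [162.  313.8]
px per mm xyz [array([-0.4,  0.8]), array([1.2, 0.3]), array([ 0., -1.])]
```

```bash
python3 -m handwheel '{"steps":[{"xyz":[0.001,-0.001,-0.02],"rot":[0,0,0],"claw":0.01},{"xyz":[0.001,-0.001,-0.02],"rot":[0,0,0],"claw":0.01},{"xyz":[0.0015,0,-0.019],"rot":[0,0,0],"claw":0.01},{"xyz":[0,0,0],"rot":[0,0,0],"claw":0.01},{"xyz":[0,0,0],"rot":[0,0,0],"claw":0.01}]}'
python3 -c "from h import *;st();pose()"
```

```text
clock: 10.85
tool_pos: [0.464, -0.0514, 0.1107]
tcp_rot: [0.991, 0.015, -0.131, 0.002]
wrist_force: [-0.7, -0.1, -2.0]
opening: 0.22
grasp_force: 69.0
t 10.85 p [ 0.464  -0.0514  0.1107] z [-0.259 -0.007 -0.966] ydir -1.5404 F [-0.7 -0.1 -2. ] op 0.22 g 69.0 j [-0.19  0.01  2.03 -0.06  1.36  1.37]
gauge o [ 0.4615 -0.0515  0.1093] tip [ 0.5725 -0.0481  0.0795] dir [ 0.9654  0.0295 -0.2591] yaw 0.031 pitch dn 0.262
```

```bash
python3 -m handwheel '{"steps":[{"xyz":[0.0097,0.0003,-0.0026],"rot":[0,0,0],"claw":0.01},{"xyz":[0.0097,0.0003,-0.0026],"rot":[0,0,0],"claw":0.01},{"xyz":[0.0097,0.0003,-0.0026],"rot":[0,0,0],"claw":0.01},{"xyz":[0.0097,0.0003,-0.0026],"rot":[0,0,0],"claw":0.01},{"xyz":[0.005,0.0001,-0.0013],"rot":[0,0,0],"claw":0.01},{"xyz":[0,0,0],"rot":[0,0,0],"claw":0.01}]}'
python3 -c "from h import *;st();pose()"
```

```text
clock: 11.35
tool_pos: [0.5106, -0.0502, 0.0995]
tcp_rot: [0.991, 0.015, -0.129, 0.002]
wrist_force: [-1.2, -0.6, -3.1]
opening: 0.218
grasp_force: 69.0
t 11.35 p [ 0.5106 -0.0502  0.0995] z [-0.257 -0.008 -0.966] ydir -1.5397 F [-1.2 -0.6 -3.1] op 0.218 g 69.0 j [-0.18  0.12  1.94 -0.05  1.34  1.38]
gauge o [ 0.5081 -0.0503  0.0981] tip [ 0.6192 -0.0468  0.0686] dir [ 0.966   0.0301 -0.2568] yaw 0.031 pitch dn 0.26
```

```bash
python3 -m handwheel '{"steps":[{"xyz":[0.0048,0.0002,-0.0013],"rot":[0,0,0],"claw":0.01},{"xyz":[0.0048,0.0001,-0.0013],"rot":[0,0,0],"claw":0.01},{"xyz":[0.0048,0.0002,-0.0013],"rot":[0,0,0],"claw":0.01},{"xyz":[0,0,0],"rot":[0,0,0],"claw":0.01}]}'
python3 -c "from h import *;st();pose()"
```

```text
clock: 11.68
tool_pos: [0.5242, -0.0497, 0.0955]
tcp_rot: [0.991, 0.015, -0.13, 0.002]
wrist_force: [-0.4, 1.0, -2.3]
opening: 0.221
grasp_force: 69.0
t 11.68 p [ 0.5242 -0.0497  0.0955] z [-0.257 -0.008 -0.966] ydir -1.5399 F [-0.4  1.  -2.3] op 0.221 g 69.0 j [-0.17  0.15  1.91 -0.05  1.34  1.39]
gauge o [ 0.5218 -0.0498  0.0941] tip [ 0.6328 -0.0463  0.0646] dir [ 0.966   0.0299 -0.2569] yaw 0.031 pitch dn 0.26
```

No lateral load, so it is entering freely. Continuing.

```bash
python3 -m handwheel '{"steps":[{"xyz":[0.0058,0.0002,-0.0015],"rot":[0,0,0],"claw":0.01},{"xyz":[0.0058,0.0002,-0.0015],"rot":[0,0,0],"claw":0.01},{"xyz":[0.0058,0.0002,-0.0016],"rot":[0,0,0],"claw":0.01},{"xyz":[0.0058,0.0002,-0.0015],"rot":[0,0,0],"claw":0.01},{"xyz":[0.0058,0.0001,-0.0016],"rot":[0,0,0],"claw":0.01},{"xyz":[0,0,0],"rot":[0,0,0],"claw":0.01}]}'
python3 -c "from h import *;st();pose()"
```

```text
clock: 12.18
tool_pos: [0.5536, -0.0488, 0.0877]
tcp_rot: [0.991, 0.015, -0.129, 0.002]
wrist_force: [-0.8, 0.1, -2.0]
opening: 0.225
grasp_force: 69.0
t 12.18 p [ 0.5536 -0.0488  0.0877] z [-0.257 -0.008 -0.966] ydir -1.5399 F [-0.8  0.1 -2. ] op 0.225 g 69.0 j [-0.16  0.22  1.84 -0.05  1.33  1.4 ]
gauge o [ 0.5511 -0.0489  0.0863] tip [ 0.6622 -0.0454  0.0568] dir [ 0.966   0.0299 -0.2568] yaw 0.031 pitch dn 0.26
```

```bash
python3 -m handwheel '{"steps":[{"xyz":[0.0029,0.0001,-0.0008],"rot":[0,0,0],"claw":0.01},{"xyz":[0.0029,0.0001,-0.0008],"rot":[0,0,0],"claw":0.01},{"xyz":[0,0,0],"rot":[0,0,0],"claw":0.01}]}'
python3 -m handwheel '{"steps":[{"xyz":[0.0019,0.0001,-0.0005],"rot":[0,0,0],"claw":0.01},{"xyz":[0,0,0],"rot":[0,0,0],"claw":0.01}]}'
python3 -m handwheel '{"steps":[{"xyz":[0.0019,0.0001,-0.0005],"rot":[0,0,0],"claw":0.01},{"xyz":[0,0,0],"rot":[0,0,0],"claw":0.01}]}'
python3 -c "from h import *;st();pose()"
```

```text
clock: 12.43
tool_pos: [0.5587, -0.0486, 0.0863]
tcp_rot: [0.991, 0.015, -0.13, 0.002]
wrist_force: [-0.1, 0.3, -2.2]
opening: 0.219
grasp_force: 69.0
clock: 12.6
tool_pos: [0.5604, -0.0485, 0.0859]
tcp_rot: [0.991, 0.015, -0.13, 0.002]
wrist_force: [0.2, -0.4, -2.2]
opening: 0.219
grasp_force: 69.0
clock: 12.77
tool_pos: [0.5623, -0.0484, 0.0854]
tcp_rot: [0.991, 0.015, -0.13, 0.002]
wrist_force: [-0.4, -0.6, -2.4]
opening: 0.22
grasp_force: 69.0
t 12.77 p [ 0.5623 -0.0484  0.0854] z [-0.257 -0.008 -0.966] ydir -1.54 F [-0.4 -0.6 -2.4] op 0.22 g 69.0 j [-0.16  0.24  1.82 -0.05  1.33  1.4 ]
gauge o [ 0.5599 -0.0485  0.084 ] tip [ 0.6709 -0.0451  0.0545] dir [ 0.966   0.0298 -0.257 ] yaw 0.031 pitch dn 0.26
```

```bash
python3 -m handwheel '{"steps":[{"xyz":[0.0019,0.0001,-0.0005],"rot":[0,0,0],"claw":0.01},{"xyz":[0,0,0],"rot":[0,0,0],"claw":0.01}]}'
python3 -m handwheel '{"steps":[{"xyz":[0.0019,0.0001,-0.0005],"rot":[0,0,0],"claw":0.01},{"xyz":[0,0,0],"rot":[0,0,0],"claw":0.01}]}'
python3 -c "from h import *;st();pose()"
```

```text
clock: 12.93
tool_pos: [0.5639, -0.0483, 0.0849]
tcp_rot: [0.991, 0.015, -0.13, 0.002]
wrist_force: [-0.8, -0.2, -2.2]
opening: 0.222
grasp_force: 69.1
clock: 13.1
tool_pos: [0.5639, -0.0483, 0.0848]
tcp_rot: [0.991, 0.015, -0.133, 0.002]
wrist_force: [-8.9, -1.4, 3.7]
opening: 0.215
grasp_force: 69.7
t 13.1 p [ 0.5639 -0.0483  0.0848] z [-0.263 -0.008 -0.965] ydir -1.5399 F [-8.9 -1.4  3.7] op 0.215 g 69.7 j [-0.16  0.25  1.81 -0.05  1.34  1.4 ]
gauge o [ 0.5615 -0.0484  0.0834] tip [ 0.6724 -0.045   0.053 ] dir [ 0.9642  0.0298 -0.2636] yaw 0.031 pitch dn 0.267
```

```bash
python3 -m handwheel '{"steps":[{"xyz":[0.001,0,-0.0003],"rot":[0,0,0],"claw":0.01},{"xyz":[0,0,0],"rot":[0,0,0],"claw":0.01},{"xyz":[0,0,0],"rot":[0,0,0],"claw":0.01},{"xyz":[0,0,0],"rot":[0,0,0],"claw":0.01}]}'
python3 -c "from h import *;st();pose()"
python3 -m handwheel '{"steps":[{"xyz":[-0.0058,-0.0002,0.0015],"rot":[0,0,0],"claw":0.01},{"xyz":[-0.0097,-0.0003,0.0026],"rot":[0,0,0],"claw":0.01},{"xyz":[-0.0097,-0.0003,0.0026],"rot":[0,0,0],"claw":0.01},{"xyz":[-0.0097,-0.0003,0.0026],"rot":[0,0,0],"claw":0.01},{"xyz":[-0.0097,-0.0003,0.0026],"rot":[0,0,0],"claw":0.01},{"xyz":[0,0,0],"rot":[0,0,0],"claw":0.01}]}'
python3 -c "from h import *;st();pose()"
```

```text
clock: 13.43
tool_pos: [0.564, -0.0483, 0.0847]
tcp_rot: [0.991, 0.015, -0.134, 0.002]
wrist_force: [-12.5, -0.2, 6.9]
opening: 0.216
grasp_force: 70.0
t 13.43 p [ 0.564  -0.0483  0.0847] z [-0.266 -0.008 -0.964] ydir -1.54 F [-12.5  -0.2   6.9] op 0.216 g 70.0 j [-0.16  0.25  1.81 -0.05  1.34  1.4 ]
gauge o [ 0.5615 -0.0484  0.0833] tip [ 0.6723 -0.045   0.0528] dir [ 0.9636  0.0298 -0.2658] yaw 0.031 pitch dn 0.269
clock: 13.93
tool_pos: [0.5206, -0.0496, 0.0964]
tcp_rot: [0.991, 0.015, -0.13, 0.002]
wrist_force: [0.2, -0.4, -3.1]
opening: 0.222
grasp_force: 69.1
t 13.93 p [ 0.5206 -0.0496  0.0964] z [-0.258 -0.008 -0.966] ydir -1.5402 F [ 0.2 -0.4 -3.1] op 0.222 g 69.1 j [-0.17  0.14  1.91 -0.05  1.34  1.39]
gauge o [ 0.5182 -0.0496  0.095 ] tip [ 0.6292 -0.0462  0.0654] dir [ 0.9658  0.0295 -0.2577] yaw 0.031 pitch dn 0.261
```

```bash
python3 -m handwheel '{"steps":[{"xyz":[-0.0116,-0.0003,0.0031],"rot":[0,0,0],"claw":0.01},{"xyz":[-0.0116,-0.0003,0.0031],"rot":[0,0,0],"claw":0.01},{"xyz":[-0.0116,-0.0004,0.0031],"rot":[0,0,0],"claw":0.01},{"xyz":[-0.0116,-0.0004,0.0031],"rot":[0,0,0],"claw":0.01},{"xyz":[-0.0116,-0.0004,0.0031],"rot":[0,0,0],"claw":0.01},{"xyz":[0,0,0],"rot":[0,0,0],"claw":0.01},{"xyz":[0,0,0],"rot":[0,0,0],"claw":0.01},{"xyz":[0,0,0],"rot":[0,0,0],"claw":0.01}]}'
python3 -c "from h import *;st();pose()"
python3 -m handwheel '{"steps":[{"xyz":[0,0,0.02],"rot":[0.002,-0.065,0],"claw":0.01},{"xyz":[0,0,0.02],"rot":[0.002,-0.065,0],"claw":0.01},{"xyz":[0,0,0.02],"rot":[0.002,-0.065,0],"claw":0.01},{"xyz":[0,-0.02,0.0],"rot":[0.002,-0.065,0],"claw":0.01},{"xyz":[0.005,-0.03,0],"rot":[0,0,0.02],"claw":0.01},{"xyz":[0.01,-0.03,0],"rot":[0,0,0.02],"claw":0.01},{"xyz":[0.01,-0.03,0],"rot":[0,0,0.02],"claw":0.01},{"xyz":[0.01,-0.03,0],"rot":[0,0,0.02],"claw":0.01}]}'
python3 -m handwheel '{"steps":[{"xyz":[0.01,-0.03,0],"rot":[0,0,0.02],"claw":0.01},{"xyz":[0.01,-0.03,0],"rot":[0,0,0.02],"claw":0.01},{"xyz":[0.005,-0.015,0],"rot":[0,0,0.01],"claw":0.01},{"xyz":[0,0,0],"rot":[0,0,0],"claw":0.01},{"xyz":[0,0,0],"rot":[0,0,0],"claw":0.01}]}'
python3 -c "from h import *;st();pose()"
```

```text
clock: 14.6
tool_pos: [0.4649, -0.0515, 0.1117]
tcp_rot: [0.992, 0.015, -0.129, 0.002]
wrist_force: [0.3, -0.4, -2.3]
opening: 0.218
grasp_force: 69.1
t 14.6 p [ 0.4649 -0.0515  0.1117] z [-0.256 -0.008 -0.967] ydir -1.54 F [ 0.3 -0.4 -2.3] op 0.218 g 69.1 j [-0.19  0.01  2.03 -0.06  1.36  1.37]
gauge o [ 0.4624 -0.0515  0.1103] tip [ 0.5736 -0.0481  0.0808] dir [ 0.9662  0.0297 -0.2561] yaw 0.031 pitch dn 0.259
clock: 15.27
tool_pos: [0.5, -0.1929, 0.1716]
tcp_rot: [0.998, 0.056, 0.0, 0.0]
wrist_force: [-0.4, 0.1, -2.0]
opening: 0.216
grasp_force: 69.0
clock: 15.68
tool_pos: [0.5245, -0.267, 0.1709]
tcp_rot: [0.997, 0.08, -0.0, -0.001]
wrist_force: [-0.5, 0.2, -2.1]
opening: 0.221
grasp_force: 69.1
t 15.68 p [ 0.5245 -0.267   0.1709] z [-0.001  0.001 -1.   ] ydir -1.4115 F [-0.5  0.2 -2.1] op 0.221 g 69.1 j [-0.56  0.05  1.86  0.    1.23  0.85]
gauge o [ 0.5226 -0.2673  0.1689] tip [ 0.6361 -0.2491  0.1688] dir [ 9.873e-01  1.586e-01 -9.000e-04] yaw 0.159 pitch dn 0.001
```

```bash
python3 -m handwheel '{"steps":[{"xyz":[0.0045,-0.006,0.001],"rot":[0,0,0],"claw":0.01},{"xyz":[0,0,0],"rot":[0,0,0],"claw":0.01},{"xyz":[0,0,0],"rot":[0,0,0],"claw":0.01},{"xyz":[0,0,0],"rot":[0,0,0],"claw":0.01},{"xyz":[0,0,0],"rot":[0,0,0],"claw":0.01},{"xyz":[0,0,0],"rot":[0,0,0],"claw":0.01}]}'
python3 - <<'E'
from h import *;st();pose()
from rig import vision
import cv2
a=vision.read_camera("scene")["frame"];b=vision.read_camera("top")["frame"]
cv2.imwrite("pics/p4.png",np.hstack([cv2.resize(a[150:290,130:230],(400,560),interpolation=2),cv2.resize(b[90:190,285:355],(392,560),interpolation=2)]))
E
```

```text
clock: 16.18
tool_pos: [0.5288, -0.272, 0.1726]
tcp_rot: [0.997, 0.081, 0.0, -0.0]
wrist_force: [0.3, -0.4, -2.7]
opening: 0.219
grasp_force: 69.2
t 16.18 p [ 0.5288 -0.272   0.1726] z [ 0.  0. -1.] ydir -1.4095 F [ 0.3 -0.4 -2.7] op 0.219 g 69.2 j [-0.57  0.06  1.85  0.    1.23  0.84]
gauge o [ 0.5268 -0.2723  0.1706] tip [ 0.6403 -0.2538  0.1706] dir [0.987  0.1606 0.    ] yaw 0.161 pitch dn -0.0
```

View pics/p4.png

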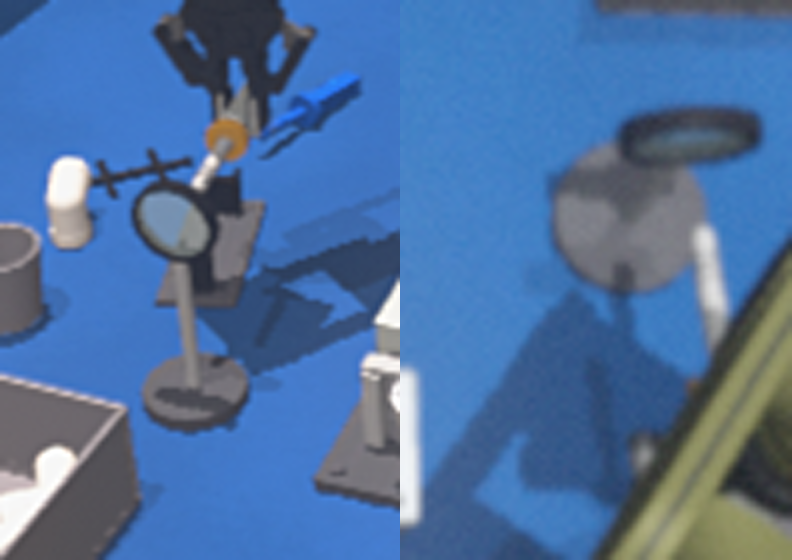

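The tip, at (705,230) in the top panel, stands about 44 mm in front of and 7 mm to the right of the ring centre at (690,136). That matches the target along the magnifier's axis. The rod is level and still, so I'm handing in.

```bash
python3 -c "
from rig import robot
print(robot.sign_off())"
```

```text
the job is handed in; nothing more can be done
None
```

I handed the job in at about 16 s, but the sign-off gave no verdict: the reamer lies flat and released in the drawer, the gauge was pushed to the mouth (about 14 N at the stop) and drawn fully out, and it is held level and still with its tip measured about 45 mm in front of the glass.

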